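Show the piñata limb's socket to the inspection camera

ROBOT

A 6-joint arm with a two-finger parallel gripper is mounted at the origin on the work surface. World frame = base frame: x ahead of the robot, y to its left, z up, the work surface at z = 0. Lengths are in mm, angles in degrees, forces in N, time in s.
With the tool pointing down it reaches from about 325 to 875 mm from the base axis. Payload 4.4 kg.
Tool frame: the origin (TCP) lies on the centre line of the jaws, within the pads' length; the fingertips stand 22 mm ahead of it and the grasp point (between the pads) lies 3 mm ahead of it; z points along the fingers, y is the line along which they close (so a half turn about z gives the same grasp; the last joint's range is limited). The gripper opens to 85 mm and grips with 20 to 120 N. Pads are 22 mm wide; open, the fingers measure 114 mm over their backs; the gripper's body (76 mm by 85 mm) begins 54 mm behind the grasp point. The pads swing forward as they close: fully open they stand 13 mm farther back than shut.
Start: joints at [59.387, 11.837, 88.321, -0, 79.842, -8.623], TCP at [215.317, 533.166, 253.282] pointing down, gripper open.
Joint ranges: [-156.59, 156.59], [-49.26, 127.26], [12.9, 141.05], [-63.56, 243.56], [4.71, 150.69], [-161.64, 161.64]. Speed limits (degrees/s): [159.86, 159.86, 180, 180, 180, 180].

INTERFACE

Orientations are given as a 3x3 rotation matrix whose columns are the frame's x, y, z axes.
In Python, from plant import manip gives the robot as it stands.
- The arm moves only by the shell command python3 -m jog 'ROWS' [FORCE]. ROWS is JSON, a list of rows, each an object of numbers: "x", "y", "z": the shift along the world's x, y, z scaled (see below); "rx", "ry", "rz": the turn, a rotation vector about the world's x, y, z scaled (see below); "jaw": the opening, from -1 (shut) to 1 (fully open), so that 0 is half open. A call has 1 to 8 rows; each row shifts and turns the commanded pose from where the row before left it; what a row does not reach is not made up. The controller multiplies each number of a shift by 0.05 m and each number of a turn by 0.1 rad. A row lasts 1/8 s, in which the tool goes at most 62.5 mm and 10.7 degrees, less where a joint would pass 70% of its speed; a pose out of reach is approached as far as the arm can. A call with a number of a shift or a turn outside -1 to 1 is refused whole. A call with a gripper value outside its range is refused whole. The fingers move at their own pace and stop on an object; FORCE is the grip in N (left out, the last holds). Time passes only in rows, so rows that do not move let the fingers close. It gives the time, the measured TCP pose, the force, the opening and the grip force at its end, in the units of the state.
- manip.get_state(): the state, without advancing time (a new reading comes with each control period).
- manip.camera(name): name is "side" or "top"; returns the picture (384x512x3 uint8, red, green, blue); there is no depth.
- manip.camera_model(name): a dict with "K" (3x3 intrinsics, pixels), "rvec" (rotation vector, rad) and "tvec" (3), from world to camera coordinates, as OpenCV has them. Camera axes: x right, y down, z forward; pixel columns grow to the right and rows downward; lengths in mm; the calibration is good to about 2 mm. A picture is of the moment at which its call begins. camera_model takes no time and is no camera call.
- manip.sign_off(): hands the job in; it is judged then, once.
Trained networks look in the newest picture that a camera, given by its name, has taken for a name from the list of things; names that differ only in an ending like _2 or _b are one class to them, and where a whole thing is asked for, a point or a joint stands for the part that bears it (a point fixed in the world has none). Each returns a list of dicts, best first, with "p" (0 to 1); they miss things now and then, are a little off and sometimes report something else, mostly with a low value. They report only what shows in the picture. A call takes as long as a camera call. They do not tell look-alikes from the thing itself.
- manip.regions_of(camera, query): "mask" (384x512 bool, what is visible of it) and "extent" ([left, top, right, bottom] in pixels, round what is visible of it).
The state is a dict: "t": time; "qpos": joint angles; "joint_velocities": joint speeds; "joint_efforts": joint torques, N m; "ee_pos": TCP position; "ee_rot": TCP orientation; "wrist_force": force on the tool from outside, world axes, zero at the start; "moment": the same for the moment, N m; "width": finger opening in mm; "finger_force": force on a finger pad.
Only numpy, scipy, OpenCV 4.12 (cv2) and the standard library are available. Lean on these libraries where they do the work, as an engineer would, in place of code of your own. Each camera call takes 0.05 s, during which the arm holds its last target. There are 200 camera calls.

TASK

Lift the papier-mâché limb with the red stripe off its post on the drying board, and hold it up in the air in front of the little inspection camera: its open end squarely facing the lens, centred on the lens axis and 120 mm from the lens, with the red stripe on the upper side. Keep holding it there, still, as you finish: the job ends with the limb in the gripper, touching nothing else. Do not knock the other two limbs, the glue jar, the tape roll or the camera.

Things in the scene. Friction and masses are not known exactly. Their poses are not given: they have to be found in the camera images.
- red_mid (a point): Centre (half-way up) of the limb to show: stiff white tube, 42 mm outside diameter, 146 mm long, 50 to 100 g, upright over a post. Lower end open (bore 34 mm, 125 mm deep); the top 21 mm is a closed half-round dome. z runs along it from open end to dome; +x points to the side with the 6 mm wide red stripe, which runs up that side and over the dome to its centre. Tape bands are only its look.
- red_rim (a point): Centre of the open end of the red-striped limb, 73 mm below red_mid along the limb; same axes as red_mid.
- lens (a point): Centre of the front glass of the inspection camera: a black barrel 40 mm in diameter with a white ring round the lens, looking up and towards the robot. z points out of the lens along its line of sight (25 to 43 degrees off vertical), y is level, x is square to the line of sight, on its upper side (up and away from the robot).
- view (a point): The point where the centre of the limb's open end must be held: on the lens axis, 120 mm out from the lens. Same axes as lens. When the limb is rightly shown, the limb's axes (x, y, z of red_mid) point as these do: dome away from the lens, stripe on the upper side.
- red: The same red-striped limb as a whole; its origin and axes are those of red_rim.
- rack: Fixed drying board: plywood 100 x 320 x 18 mm, origin at the centre of its underside, long side along its y. Three upright wooden posts, 28 mm in diameter, 90 mm tall above the board, at y = -110, 0 and +110 mm; one limb stands over each, resting on the board, with 3 mm of play all round.
- green: dry rigid papier-mache piñata limb, newspaper white, like the red one in shape and size, but with a green stripe; it stands on another post of the board. Leave it alone. Origin at the centre of its open lower end, z to the dome.
- blue: dry rigid papier-mache piñata limb, newspaper white, like the red one in shape and size, but with a blue stripe; it stands on another post of the board. Leave it alone. Origin at the centre of its open lower end, z to the dome.
- cam_stand: The camera's fixed stand: round dark steel foot 100 mm in diameter and 14 mm thick with a post and fork up to about 105 mm height that carries the barrel; origin at the centre of its underside.
- cam_tip (a joint): Tip of the camera's barrel in its fork, rad: 0 is 0.44 rad off vertical, growing as it leans further towards the robot, up to 0.3. A stiff hinge, set before the start; leave it.
- jar_mid (a point): Centre of a closed glue jar with a yellow cap, 68 mm in diameter, 90 mm tall, standing on the table. Leave it alone.
- tape: Roll of brown tape lying flat on the table: 90 mm outside, 68 mm inside, 24 mm high; origin at the centre of its underside. Leave it alone.
There are look-alikes about, which are no part of the job. What is shaped like the red but purple is not meant. Of the things shaped like the cam_stand, the steel one is meant.

How it is judged (in metres and radians):
On the way:
1. the red-striped limb is lifted clear of its post, held by the fingers (z of red_rim in the frame of rack above 0.112 m and contact force between red and the fingers above 1 N and contact force between red and rack below 0.3 N), for 0.1 s.
At the end, for the whole second after the job is handed in: The fingers hold the limb still, clear of board, stand and other limbs; the centre of its open end is within 25 mm of the view point, its axis within 12 degrees of the lens axis, open end to the lens, the stripe on the upper side within 20 degrees (distance between red_rim and view below 0.025 m and angle between the z axis of red_mid and the z axis of view, either way round below 0.21 rad and angle between red_mid's own z axis and vertical below 1.2 rad and angle between the x axis of red_mid and the x axis of view, either way round below 0.35 rad and angle between red_mid's own x axis and vertical below 1.5 rad and contact force between red and the fingers above 1 N and contact force between red and rack below 0.3 N and contact force between red and cam_stand below 0.3 N and contact force between red and green below 0.3 N and contact force between red and blue below 0.3 N and linear speed of red below 0.02 m/s and angular speed of red below 0.2 rad/s); the arm keeps its last pose, push and grip.
It fails at once if another limb is knocked or moved (distance of any of green, blue from where it was at the start of the episode above 0.015 m or angle between any of green, blue's own z axis and vertical above 0.3 rad).
It fails at once if the glue jar or the tape roll is knocked (distance of any of jar_mid, tape from where it was at the start of the episode above 0.02 m).
It fails at once if the camera is knocked out of its aim (distance of view from where it was at the start of the episode above 0.008 m).
It also fails if it takes over 35 s, if anything falls off the work surface, if the arm or the gripper's body presses on something with over 40 N, if the wrist force passes 120 N, or if a joint passes its speed limit or range.

## Working session

There is one attempt and no reset: what is moved stays moved. The work goes in short steps, Python scripts to look and compute and a shell command to move; the robot and the scene stay as the last step left them, time stands still between calls to the robot, and variables do not carry over. Pictures are saved under pics/ and viewed, at most 10 in all, crops included, and the job is handed in when it is done.

```bash
ls; mkdir -p pics; python3 - <<'E'
from plant import manip
import cv2,numpy as np
ims=[]
for c in("side","top"):
    im=manip.camera(c); cv2.imwrite(f"pics/{c}0.png",cv2.resize(im[:,:,::-1],(800,600),interpolation=cv2.INTER_CUBIC))
    m=manip.camera_model(c); R=cv2.Rodrigues(np.array(m["rvec"]))[0]; print(c,np.round(m["K"],1).tolist(),"pos",(-R.T@np.array(m["tvec"]).ravel()).round(),"fwd",R[2].round(2))
    for q in("red","lens","cam_stand","rack","jar_mid","tape"):
        for d in manip.regions_of(c,q)[:4]: print(c,q,round(d["p"],2),np.round(d["extent"]).tolist())
print(manip.get_state())
E
```

```text
pics
side [[405.5, 0.0, 256.0], [0.0, 405.5, 194.2], [0.0, 0.0, 1.0]] pos [ 416. -918.  785.] fwd [ 0.15  0.83 -0.54]
side red 0.86 [244.0, 162.0, 259.0, 200.0]
side red 0.61 [208.0, 158.0, 225.0, 193.0]
side red 0.48 [210.0, 146.0, 224.0, 155.0]
side lens 0.77 [311.0, 245.0, 335.0, 272.0]
side lens 0.75 [326.0, 286.0, 352.0, 313.0]
side lens 0.15 [220.0, 191.0, 234.0, 237.0]
side cam_stand 0.95 [303.0, 285.0, 349.0, 344.0]
side cam_stand 0.88 [291.0, 244.0, 335.0, 295.0]
side cam_stand 0.16 [215.0, 172.0, 231.0, 214.0]
side rack 0.72 [204.0, 188.0, 246.0, 250.0]
side rack 0.71 [303.0, 287.0, 349.0, 344.0]
side jar_mid 0.81 [311.0, 221.0, 337.0, 248.0]
side tape 0.64 [194.0, 282.0, 225.0, 313.0]
top [[469.7, 0.0, 256.8], [0.0, 469.7, 197.5], [0.0, 0.0, 1.0]] pos [ 461.   66. 1396.] fwd [ 0.11 -0.01 -0.99]
top red 0.84 [159.0, 229.0, 183.0, 248.0]
top red 0.83 [160.0, 188.0, 181.0, 210.0]
top red 0.68 [114.0, 227.0, 140.0, 245.0]
top lens 0.74 [376.0, 148.0, 395.0, 170.0]
top lens 0.67 [202.0, 224.0, 216.0, 243.0]
top lens 0.58 [322.0, 149.0, 337.0, 164.0]
top cam_stand 0.95 [359.0, 1
[... 354 characters left out ...]
6308e+01, -8.62138090e+00]), 'joint_velocities': array([ 0.00621079, -0.04026098, -0.02898777, -0.01598392,  0.14346247,
       -0.03592509]), 'joint_efforts': array([ 1.09864890e-03, -3.82904756e+01, -2.91899979e+01, -1.85478011e-04,
        5.20190952e-04, -5.34169700e-06]), 'ee_pos': array([215.29819782, 533.18536899, 253.32502572]), 'ee_rot': array([[-9.27246336e-01,  3.74451910e-01, -2.83644610e-06],
       [ 3.74451909e-01,  9.27246334e-01,  6.73289115e-05],
       [ 2.78415238e-05,  6.13683738e-05, -9.99999998e-01]]), 'wrist_force': array([-0.04435222,  0.79893251, -0.08257277]), 'moment': array([ 0.01896356, -0.02156075,  0.01455791]), 'finger_force': 0.0, 'width': 85.49667073439356}
```

View pics/side0.png

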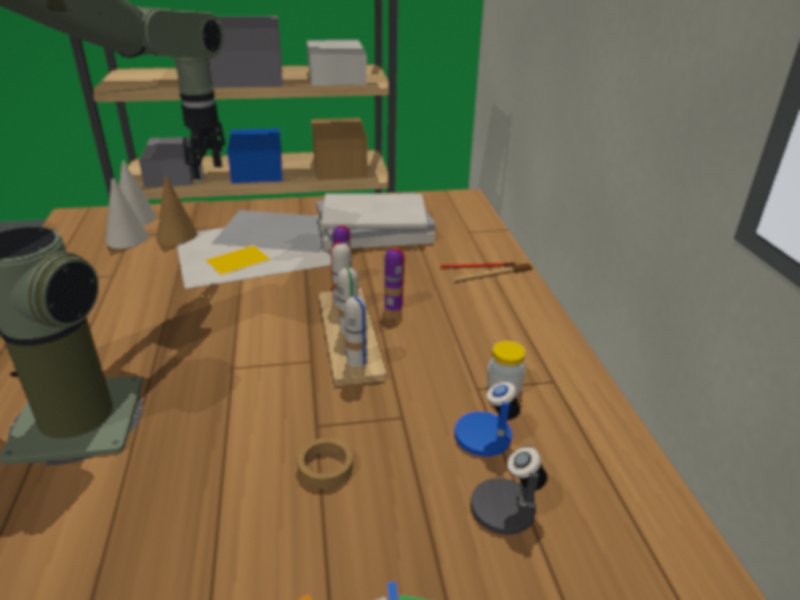

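View pics/top0.png

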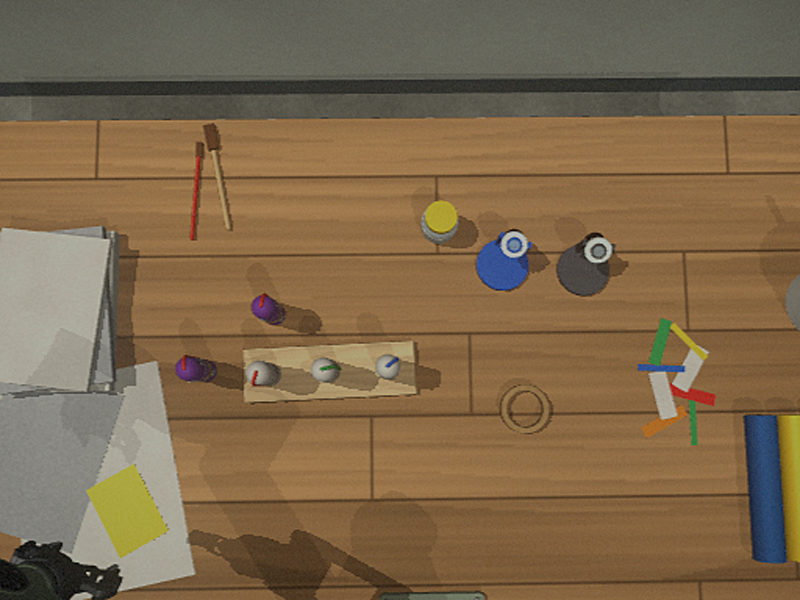

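Side view: three white limbs stand on the board, from near to far blue (355,330), green (347,300) and red (341,262). Two purple limbs and a blue stand are look-alikes. In the top view the red-striped white limb is at (262,373), the purple ones at (267,308) and (190,368), the steel stand at (583,268) and the blue stand at (502,265). The white limb on the board and the dark steel stand fit the description. I'll confirm both in an enlarged crop.

```bash
cat > h.py <<'E'
from plant import manip
import cv2,numpy as np
def cam(c):
    m=manip.camera_model(c); return np.array(m["K"],float),np.array(m["rvec"],float).ravel(),np.array(m["tvec"],float).ravel()
def proj(c,P):
    K,r,t=cam(c); return cv2.projectPoints(np.atleast_2d(np.array(P,float)),r,t,K,None)[0].reshape(-1,2)
def onz(c,uv,z):
    K,r,t=cam(c); R=cv2.Rodrigues(r)[0]; o=-R.T@t; d=R.T@np.linalg.inv(K)@[*uv,1]; return o+d*(z-o[2])/d[2]
def tri(us,ut):
    P=[]
    for c in("side","top"):
        K,r,t=cam(c); P.append(K@np.c_[cv2.Rodrigues(r)[0],t])
    X=cv2.triangulatePoints(P[0],P[1],np.array(us,float),np.array(ut,float)).ravel(); X=X[:3]/X[3]
    return X,proj("side",X)[0]-us,proj("top",X)[0]-ut
E
python3 - <<'E'
from h import *
s=manip.camera("side");t=manip.camera("top")
cv2.imwrite("pics/s.png",s[:,:,::-1]);cv2.imwrite("pics/t.png",t[:,:,::-1])
def crop(im,x,y,w=50,h=37): return cv2.resize(im[y:y+h,x:x+w,::-1],(400,296),interpolation=cv2.INTER_CUBIC)
M=np.vstack([np.hstack([crop(t,145,220),crop(t,350,145)]),np.hstack([crop(s,200,140,66,49),crop(s,295,280,66,49)*1])])
cv2.imwrite("pics/m1.png",M)
E
```

```text
(no output)
```

View pics/m1.png

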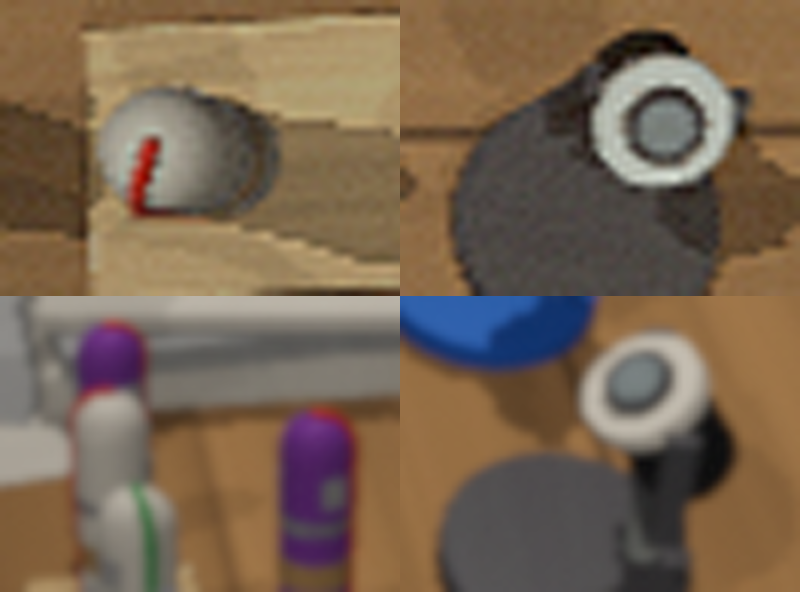

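The crop confirms it: the white limb carries the red stripe, its dome tip at top pixel (164.1,237.8) and the stripe running towards (162,246.5), which is towards the robot. The steel stand's ring centre is at top (383,160) and side (335.4,295.5). Next I'll fit the lens circle, the foot, the limb and the stripe.

```bash
cat > fit.py <<'E'
from h import *
from scipy.optimize import least_squares
im={"side":cv2.imread("pics/s.png"),"top":cv2.imread("pics/t.png")}
U=8
def ring(c,box):
    x,y,w,h=box; a=im[c][y:y+h,x:x+w].astype(np.float32)
    g=a[:,:,0]  # blue: white high, wood low
    g=cv2.resize(g,None,fx=U,fy=U,interpolation=cv2.INTER_CUBIC)
    th=(np.percentile(g,97)+np.median(g))/2
    n,l,st,ce=cv2.connectedComponentsWithStats((g>th).astype(np.uint8))
    k=1+np.argmax(st[1:,4]); m=(l==k).astype(np.uint8)
    ct=max(cv2.findContours(m,cv2.RETR_EXTERNAL,cv2.CHAIN_APPROX_NONE)[0],key=len)
    ct=cv2.convexHull(ct)[:,0].astype(float); 
    e=cv2.fitEllipse(np.float32(ct)); print(c,th,"ell",(np.array(e[0])+.5)/U-.5+[x,y],np.array(e[1])/U,e[2])
    return (ct+.5)/U-.5+[x,y], ((np.array(e[0])+.5)/U-.5+[x,y], np.array(e[1])/U,e[2])
def pts(e):
    t=np.linspace(0,2*np.pi,48,endpoint=False); a=np.deg2rad(e[2]); q=np.c_[np.cos(t)*e[1][0]/2,np.sin(t)*e[1][1]/2]
    return q@np.array([[np.cos(a),np.sin(a)],[-np.sin(a),np.cos(a)]])+e[0]
bx={"top":(370,146,26,24),"side":(322,280,30,26)}
E_={c:pts(ring(c,bx[c])[1]) for c in bx}
def axis(az,ti): return np.array([np.sin(ti)*np.cos(az),np.sin(ti)*np.sin(az),np.cos(ti)])
def res(p):
    C,az,ti,r=p[:3],p[3],p[4],p[5]; z=axis(az,ti); y=np.cross([0,0,1],z); y/=np.linalg.norm(y); x=np.cross(y,z)
    t=np.linspace(0,2*np.pi,72,endpoint=False); P=C+r*(np.outer(np.cos(t),x)+np.outer(np.sin(t),y)); o=[]
    for c in E_:
        e=cv2.fitEllipse(np.float32(proj(c,P))); a=np.deg2rad(e[2]); d=(E_[c]-e[0])@np.array([[np.cos(a),-np.sin(a)],[np.sin(a),np.cos(a)]])
        s=np.hypot(d[:,0]/(e[1][0]/2),d[:,1]/(e[1][1]/2)); o+=list((s-1)*e[1][0]/2)
    return np.array(o)
C0=tri(E_["side"].mean(0),E_["top"].mean(0)); print("tri",C0)
for az0 in(np.pi-.4,np.pi+.4):
    f=least_squares(res,[*C0[0],az0,.55,19],x_scale=[5,5,5,.2,.1,1],diff_step=1e-3)
    J=np.linalg.inv(f.jac.T@f.jac+1e-9*np.eye(6)); print("lens",f.x[:3].round(1),"az",np.rad2deg(f.x[3]).round(1),"tilt",np.rad2deg(f.x[4]).round(1),"r",f.x[5].round(1),"rms",np.sqrt(np.mean(f.fun**2)).round(3))
# foot: dark mask circle in top, at z=14
for q,c in(("cam_stand","top"),("cam_stand","side")):
    manip.camera(c)
    for d in manip.regions_of(c,q)[:2]: print(c,d["p"],d["extent"])
# rack corners (z=18), limb tip (z=164)
cor=np.array([[245,350],[414,341],[416,396],[245,403]])*.64
W=np.array([onz("top",u,18) for u in cor]); print("rack",W.round(1).tolist(),"centre",W.mean(0).round(1), "long",np.linalg.norm(W[0]-W[1]),np.linalg.norm(W[3]-W[2]))
yv=(W[0]-W[1]+W[3]-W[2]); yv/=np.linalg.norm(yv); print("rack y",yv, "post+",W.mean(0)+110*yv,"post-",W.mean(0)-110*yv)
tip=onz("top",(164.1,237.75),164); print("tip",tip)
for n,u in(("green",(326,369)),("blue",(388,366))): print(n,onz("top",np.array(u)*.64,164))
# stripe azimuth: project curve for azimuths
T=im["top"][220:257,145:195].astype(int); m=(T[:,:,2]-T[:,:,1]>60)&(T[:,:,2]-T[:,:,0]>60); v,u=np.nonzero(m); 
obs=np.c_[u+145,v+220]; print(obs.tolist())
def stripe(az,c):
    b=np.linspace(0,np.pi/2,12); d=np.array([np.cos(az),np.sin(az),0]); c=np.array([c[0],c[1],143])
    return proj("top",[c+21*(np.sin(k)*d+np.cos(k)*np.array([0,0,1])) for k in b])
for a in range(140,261,10): print(a,stripe(np.deg2rad(a),tip)[[0,4,8,11]].round(1).tolist())
E
python3 fit.py
```

```text
top 126.19032 ell [382.40673447 159.7275095 ] [15.9349556  17.66251183] 69.03981018066406
side 124.60172 ell [334.82747841 294.78935719] [17.01391602 21.32979965] 59.430294036865234
tri (array([ 710.73244848, -306.37540253,  102.14791315]), array([ 0.64906486, -0.11338005]), array([-0.07232337,  0.38948775]))
lens [ 710.2 -306.   102.5] az 177.5 tilt 29.2 r 24.2 rms 0.332
lens [ 710.2 -306.   102.5] az 177.5 tilt 29.2 r 24.2 rms 0.332
top 0.94 [355.1, 147.0, 393.6, 190.1]
top 0.63 [306.9, 148.1, 340.4, 184.8]
side 0.98 [304.4, 284.8, 348.6, 343.6]
side 0.56 [287.8, 245.4, 334.1, 293.7]
rack [[543.6, 339.8, 18.0], [556.9, 23.0, 18.0], [454.1, 20.7, 18.0], [445.1, 338.7, 18.0]] centre [499.9 180.6  18. ] long 317.08962707554764 318.0454321365319
rack y [-0.03508385  0.99938437  0.        ] post+ [496.04563329 290.48719434  18.        ] post- [503.76407966  70.62263243  18.        ]
tip [498.78571611 291.40997918 164.        ]
green [501.54696116 175.3992238  164.        ]
blue [505.32831805  71.71766907 164.        ]
[[163, 237], [163, 238], [164, 238], [162, 239], [163, 239], [162, 24
[... 356 characters left out ...]
8, 245.5]]
170 [[164.1, 237.7], [163.5, 242.1], [163.6, 245.1], [164.1, 245.8]]
180 [[164.1, 237.7], [164.3, 242.1], [164.9, 245.2], [165.5, 245.9]]
190 [[164.1, 237.7], [165.0, 242.1], [166.1, 245.0], [166.9, 245.8]]
200 [[164.1, 237.7], [165.8, 241.9], [167.4, 244.7], [168.2, 245.4]]
210 [[164.1, 237.7], [166.5, 241.5], [168.5, 244.1], [169.5, 244.8]]
220 [[164.1, 237.7], [167.1, 241.1], [169.6, 243.4], [170.6, 244.0]]
230 [[164.1, 237.7], [167.6, 240.5], [170.5, 242.5], [171.6, 243.0]]
240 [[164.1, 237.7], [168.1, 239.9], [171.2, 241.4], [172.4, 241.9]]
250 [[164.1, 237.7], [168.4, 239.2], [171.8, 240.3], [173.0, 240.6]]
260 [[164.1, 237.7], [168.6, 238.5], [172.1, 239.1], [173.4, 239.3]]
```

```bash
cat > foot.py <<'E'
from h import *
from scipy.optimize import least_squares
for c,box,cen in(("top",(346,140,56,56),None),("side",(295,278,62,72),None)):
    x,y,w,h=box; a=cv2.resize(cv2.imread(f"pics/{c[0]}.png")[y:y+h,x:x+w],None,fx=4,fy=4,interpolation=cv2.INTER_CUBIC)
    hsv=cv2.cvtColor(a,cv2.COLOR_BGR2HSV); m=((hsv[:,:,1]<70)&(hsv[:,:,2]<110)).astype(np.uint8)
    m=cv2.morphologyEx(m,cv2.MORPH_OPEN,np.ones((9,9)))
    ct=max(cv2.findContours(m,cv2.RETR_EXTERNAL,cv2.CHAIN_APPROX_NONE)[0],key=cv2.contourArea)[:,0]
    p=(ct+.5)/4-.5+[x,y]; W=np.array([onz(c,u,14)[:2] for u in p])
    f=least_squares(lambda q:np.hypot(*(W-q).T)-50,W.mean(0),loss="soft_l1",f_scale=1.5); print(c,f.x.round(1),np.median(abs(f.fun)).round(2))
    L=np.array([710.4,-306]); d=f.x-L; print("  az from lens to foot",np.rad2deg(np.arctan2(d[1],d[0])).round(1),"dist",np.hypot(*d).round(1))
E
python3 foot.py
```

```text
top [ 688.4 -299.3] 4.03
  az from lens to foot 163.0 dist 23.0
side [ 689.2 -306.9] 2.66
  az from lens to foot -177.5 dist 21.2
```

```bash
python3 -m jog '[{"x":0.5,"y":-0.45,"jaw":1},{"x":0.75,"y":-0.65},{"x":0.75,"y":-0.65},{"x":0.75,"y":-0.65},{"x":0.75,"y":-0.65},{"x":0.75,"y":-0.65},{"x":0.75,"y":-0.65},{"x":0.65,"y":-0.49}]' 40; python3 -m jog '[{"jaw":1},{"jaw":1}]'
```

```text
schema error: expected keys x, y, z, rx, ry, rz, jaw
schema error: expected keys x, y, z, rx, ry, rz, jaw
```

```bash
python3 -m jog '[{"x":0.5,"y":-0.45,"z":0,"rx":0,"ry":0,"rz":0,"jaw":1},{"x":0.75,"y":-0.65,"z":0,"rx":0,"ry":0,"rz":0,"jaw":1},{"x":0.75,"y":-0.65,"z":0,"rx":0,"ry":0,"rz":0,"jaw":1},{"x":0.75,"y":-0.65,"z":0,"rx":0,"ry":0,"rz":0,"jaw":1},{"x":0.75,"y":-0.65,"z":0,"rx":0,"ry":0,"rz":0,"jaw":1},{"x":0.75,"y":-0.65,"z":0,"rx":0,"ry":0,"rz":0,"jaw":1},{"x":0.75,"y":-0.65,"z":0,"rx":0,"ry":0,"rz":0,"jaw":1},{"x":0.65,"y":-0.49,"z":0,"rx":0,"ry":0,"rz":0,"jaw":1}]' 40; python3 -m jog '[{"x":0,"y":0,"z":0,"rx":0,"ry":0,"rz":0,"jaw":1},{"x":0,"y":0,"z":0,"rx":0,"ry":0,"rz":0,"jaw":1}]'; python3 -c "
from h import *
t=manip.camera('top');s=manip.camera('side')
cv2.imwrite('pics/m2.png',np.hstack([cv2.resize(t[190:270,110:210,::-1],(400,320),interpolation=2),cv2.resize(s[110:240,170:300,::-1],(320,320),interpolation=2)]))"
```

```text
t: 2.0
ee_pos: [499.2, 289.7, 253.4]
ee_rot: [[-0.927, 0.375, 0.0], [0.375, 0.927, 0.0], [-0.0, 0.0, -1.0]]
wrist_force: [-0.0, 0.2, -0.6]
width: 85.3
finger_force: 0.0
t: 2.25
ee_pos: [497.5, 291.3, 253.1]
ee_rot: [[-0.927, 0.375, -0.001], [0.375, 0.927, 0.0], [0.001, -0.0, -1.0]]
wrist_force: [-0.5, 0.6, -0.1]
width: 85.1
finger_force: 0.0
```

View pics/m2.png

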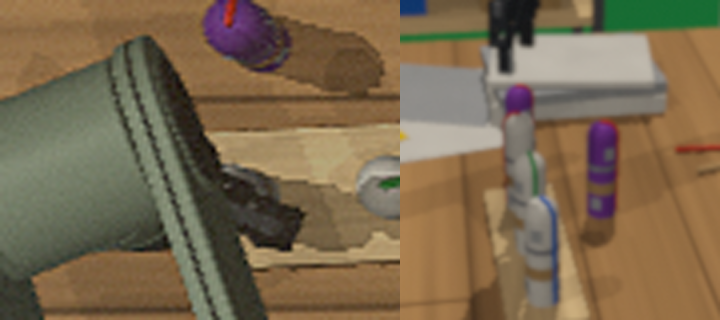

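The gripper is open above the red limb (side crop: fingers at about (510,60), limb at (517,115)). I'll descend 128 mm and watch the wrist force.

```bash
python3 -m jog '[{"x":0,"y":0,"z":-0.5,"rx":0,"ry":0,"rz":0,"jaw":1},{"x":0,"y":0,"z":-0.5,"rx":0,"ry":0,"rz":0,"jaw":1},{"x":0,"y":0,"z":-0.4,"rx":0,"ry":0,"rz":0,"jaw":1},{"x":0,"y":0,"z":-0.3,"rx":0,"ry":0,"rz":0,"jaw":1}]'; python3 -m jog '[{"x":0,"y":0,"z":-0.3,"rx":0,"ry":0,"rz":0,"jaw":1},{"x":0,"y":0,"z":-0.3,"rx":0,"ry":0,"rz":0,"jaw":1},{"x":0,"y":0,"z":-0.26,"rx":0,"ry":0,"rz":0,"jaw":1},{"x":0,"y":0,"z":0,"rx":0,"ry":0,"rz":0,"jaw":1}]'; python3 -c "
from h import *
s=manip.camera('side')
cv2.imwrite('pics/m3.png',cv2.resize(s[110:240,170:300,::-1],(480,480),interpolation=2))"
```

```text
t: 2.85
ee_pos: [496.6, 292.0, 167.3]
ee_rot: [[-0.928, 0.373, -0.001], [0.373, 0.928, -0.0], [0.001, -0.001, -1.0]]
wrist_force: [-0.2, -0.4, 0.4]
width: 85.0
finger_force: 0.0
t: 3.35
ee_pos: [496.9, 290.7, 123.8]
ee_rot: [[-0.927, 0.375, -0.003], [0.375, 0.927, -0.001], [0.002, -0.002, -1.0]]
wrist_force: [0.7, 0.2, 0.8]
width: 85.2
finger_force: 0.0
```

View pics/m3.png

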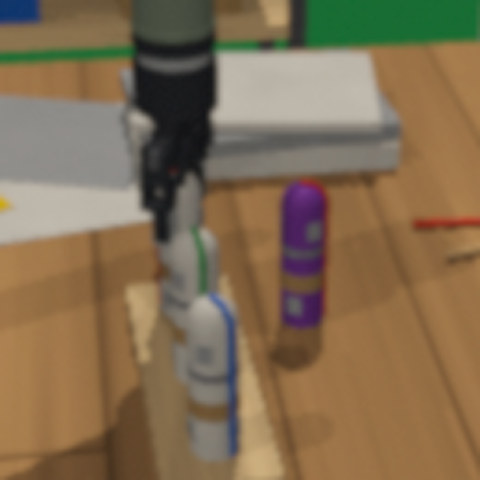

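The near finger stands beside the red limb at (165,210) with no contact force. I'll close and lift a little.

```bash
python3 -m jog '[{"x":0,"y":0,"z":0,"rx":0,"ry":0,"rz":0,"jaw":-1},{"x":0,"y":0,"z":0,"rx":0,"ry":0,"rz":0,"jaw":-1},{"x":0,"y":0,"z":0,"rx":0,"ry":0,"rz":0,"jaw":-1},{"x":0,"y":0,"z":0,"rx":0,"ry":0,"rz":0,"jaw":-1},{"x":0,"y":0,"z":0,"rx":0,"ry":0,"rz":0,"jaw":-1},{"x":0,"y":0,"z":0,"rx":0,"ry":0,"rz":0,"jaw":-1}]' 50;  python3 -m jog '[{"x":0,"y":0,"z":0.2,"rx":0,"ry":0,"rz":0,"jaw":-1},{"x":0,"y":0,"z":0.3,"rx":0,"ry":0,"rz":0,"jaw":-1},{"x":0,"y":0,"z":0.3,"rx":0,"ry":0,"rz":0,"jaw":-1},{"x":0,"y":0,"z":0,"rx":0,"ry":0,"rz":0,"jaw":-1}]'
```

```text
t: 4.15
ee_pos: [498.6, 291.6, 126.2]
ee_rot: [[-0.927, 0.375, 0.002], [0.375, 0.927, 0.001], [-0.001, 0.002, -1.0]]
wrist_force: [-0.0, 2.1, 4.7]
width: 41.6
finger_force: 51.2
t: 4.65
ee_pos: [498.6, 291.1, 167.4]
ee_rot: [[-0.927, 0.374, 0.003], [0.374, 0.927, 0.0], [-0.002, 0.001, -1.0]]
wrist_force: [0.3, 0.8, -0.4]
width: 41.4
finger_force: 52.1
```

```bash
cat > tgt.py <<'E'
from h import *
from scipy.spatial.transform import Rotation as Ro
L=np.array([710.3,-306,102]); az,ti=np.deg2rad(175),np.deg2rad(31)
n=np.array([np.sin(ti)*np.cos(az),np.sin(ti)*np.sin(az),np.cos(ti)])
y=np.cross(n,[0,0,1.]); y/=np.linalg.norm(y)   # x = y x z must point up
x=np.cross(y,n)
if x[2]<0: x,y=-x,-y
Rl=np.c_[x,y,n]
s=np.deg2rad(156); R0=np.array([[np.cos(s),-np.sin(s),0],[np.sin(s),np.cos(s),0],[0,0,1]])
T0=np.array([[-.927,.375,0],[.375,.927,0],[0,0,-1]])
rel=R0.T@T0            # tool in limb
Rt=Rl@rel; P=L+120*n+108*n   # tcp target
if __name__=="__main__":
    st=manip.get_state(); R=np.array(st["ee_rot"]); print("q",np.round(st["qpos"],1),"view",(L+120*n).round(1),"tcp target",P.round(1),"limb x",x.round(2))
    print("shift units",((P-st["ee_pos"])/50).round(2),"rotvec units",(Ro.from_matrix(Rt@R.T).as_rotvec()/.1).round(2))
    tilt=Ro.from_rotvec(np.cross([0,0,1],n)/np.sin(ti)*ti); yaw=tilt.as_matrix().T@Rt@R.T
    print("yaw-first",(Ro.from_matrix(yaw).as_rotvec()/.1).round(2),"then tilt",(tilt.as_rotvec()/.1).round(2))
E
python3 -m jog '[{"x":0,"y":0,"z":0.5,"rx":0,"ry":0,"rz":0,"jaw":-1},{"x":0,"y":0,"z":0.7,"rx":0,"ry":0,"rz":0,"jaw":-1},{"x":0,"y":0,"z":0.7,"rx":0,"ry":0,"rz":0,"jaw":-1},{"x":0,"y":0,"z":0.7,"rx":0,"ry":0,"rz":0,"jaw":-1},{"x":0,"y":0,"z":0.6,"rx":0,"ry":0,"rz":0,"jaw":-1},{"x":0,"y":0,"z":0,"rx":0,"ry":0,"rz":0,"jaw":-1}]'; python3 tgt.py
```

```text
t: 5.4
ee_pos: [498.8, 291.3, 328.1]
ee_rot: [[-0.927, 0.375, 0.005], [0.375, 0.927, 0.001], [-0.004, 0.003, -1.0]]
wrist_force: [0.7, 0.2, -0.6]
width: 41.4
finger_force: 52.3
q [ 21.7   9.3  82.5  -0.   87.9 -46.3] view [ 648.7 -300.6  204.9] tcp target [ 593.3 -295.8  297.4] limb x [ 0.85 -0.07  0.52]
shift units [  1.89 -11.74  -0.61] rotvec units [  7.46  -1.88 -27.15]
yaw-first [  0.07   0.03 -28.1 ] then tilt [-0.47 -5.39  0.  ]
```

```bash
python3 -m jog '[{"x":0,"y":-0.2,"z":0,"rx":0,"ry":0,"rz":-0.6,"jaw":-1},{"x":0,"y":-0.5,"z":0,"rx":0,"ry":0,"rz":-1,"jaw":-1},{"x":0,"y":-0.5,"z":0,"rx":0,"ry":0,"rz":-1,"jaw":-1},{"x":0,"y":-0.5,"z":0,"rx":0,"ry":0,"rz":-1,"jaw":-1},{"x":0,"y":-0.5,"z":0,"rx":0,"ry":0,"rz":-1,"jaw":-1},{"x":0,"y":-0.5,"z":0,"rx":0,"ry":0,"rz":-1,"jaw":-1},{"x":0,"y":-0.5,"z":0,"rx":0,"ry":0,"rz":-1,"jaw":-1},{"x":0,"y":-0.5,"z":0,"rx":0,"ry":0,"rz":-1,"jaw":-1}]'; python3 -m jog '[{"x":0.1,"y":-0.5,"z":0,"rx":0,"ry":0,"rz":-1,"jaw":-1},{"x":0.1,"y":-0.5,"z":0,"rx":0,"ry":0,"rz":-1,"jaw":-1},{"x":0.1,"y":-0.5,"z":0,"rx":0,"ry":0,"rz":-1,"jaw":-1},{"x":0.1,"y":-0.5,"z":0,"rx":0,"ry":0,"rz":-1,"jaw":-1},{"x":0.1,"y":-0.5,"z":0,"rx":0,"ry":0,"rz":-1,"jaw":-1},{"x":0.1,"y":-0.5,"z":0,"rx":0,"ry":0,"rz":-1,"jaw":-1},{"x":0.1,"y":-0.5,"z":0,"rx":0,"ry":0,"rz":-1,"jaw":-1},{"x":0.1,"y":-0.5,"z":0,"rx":0,"ry":0,"rz":-1,"jaw":-1}]'; python3 tgt.py
```

```text
t: 6.4
ee_pos: [496.4, 105.1, 322.6]
ee_rot: [[-0.411, 0.912, -0.005], [0.912, 0.411, -0.001], [0.001, -0.005, -1.0]]
wrist_force: [-0.9, -0.4, -1.3]
width: 41.9
finger_force: 52.3
t: 7.4
ee_pos: [536.6, -94.4, 322.4]
ee_rot: [[0.368, 0.93, -0.005], [0.93, -0.368, 0.001], [-0.0, -0.005, -1.0]]
wrist_force: [0.2, 0.4, -1.2]
width: 41.4
finger_force: 52.3
q [-19.1   5.7  87.2  -0.   87.4   2.5] view [ 648.7 -300.6  204.9] tcp target [ 593.3 -295.8  297.4] limb x [ 0.85 -0.07  0.52]
shift units [ 1.14 -4.03 -0.5 ] rotvec units [  2.91  -4.99 -12.16]
yaw-first [ -0.04  -0.03 -12.47] then tilt [-0.47 -5.39  0.  ]
```

```bash
python3 -m jog '[{"x":0.1,"y":-0.4,"z":0,"rx":0,"ry":0,"rz":-1,"jaw":-1},{"x":0.1,"y":-0.4,"z":0,"rx":0,"ry":0,"rz":-1,"jaw":-1},{"x":0.1,"y":-0.4,"z":0,"rx":0,"ry":0,"rz":-1,"jaw":-1},{"x":0.1,"y":-0.4,"z":0,"rx":0,"ry":0,"rz":-1,"jaw":-1},{"x":0.1,"y":-0.4,"z":0,"rx":0,"ry":0,"rz":-1,"jaw":-1},{"x":0.1,"y":-0.4,"z":0,"rx":0,"ry":0,"rz":-1,"jaw":-1},{"x":0.1,"y":-0.4,"z":0,"rx":0,"ry":0,"rz":-1,"jaw":-1},{"x":0.1,"y":-0.4,"z":0,"rx":0,"ry":0,"rz":-1,"jaw":-1}]'; python3 -m jog '[{"x":0.1,"y":-0.2,"z":0,"rx":0,"ry":0,"rz":-1,"jaw":-1},{"x":0.1,"y":-0.2,"z":0,"rx":0,"ry":0,"rz":-1,"jaw":-1},{"x":0.1,"y":-0.2,"z":0,"rx":0,"ry":0,"rz":-1,"jaw":-1},{"x":0.1,"y":-0.2,"z":0,"rx":0,"ry":0,"rz":-1,"jaw":-1},{"x":0,"y":0,"z":0,"rx":0,"ry":0,"rz":-0.4,"jaw":-1},{"x":0,"y":0,"z":0,"rx":0,"ry":0,"rz":0,"jaw":-1}]'; python3 tgt.py
```

```text
t: 8.4
ee_pos: [576.7, -254.0, 322.1]
ee_rot: [[0.923, 0.384, -0.005], [0.384, -0.923, 0.002], [-0.003, -0.004, -1.0]]
wrist_force: [-0.8, 0.7, 0.8]
width: 41.5
finger_force: 52.3
t: 9.15
ee_pos: [596.8, -293.5, 322.3]
ee_rot: [[0.999, -0.042, -0.004], [-0.042, -0.999, 0.003], [-0.004, -0.002, -1.0]]
wrist_force: [0.2, 0.5, -1.1]
width: 41.7
finger_force: 52.3
q [-33.6  20.7  69.   -0.   90.5  58.8] view [ 648.7 -300.6  204.9] tcp target [ 593.3 -295.8  297.4] limb x [ 0.85 -0.07  0.52]
shift units [-0.07 -0.05 -0.5 ] rotvec units [-0.47 -5.43 -0.11]
yaw-first [-0.03 -0.04 -0.11] then tilt [-0.47 -5.39  0.  ]
```

```bash
python3 -m jog '[{"x":0,"y":0,"z":0,"rx":0,"ry":-0.5,"rz":0,"jaw":-1},{"x":0,"y":0,"z":0,"rx":-0.1,"ry":-0.8,"rz":0,"jaw":-1},{"x":0,"y":0,"z":0,"rx":-0.1,"ry":-0.9,"rz":0,"jaw":-1},{"x":0,"y":0,"z":0,"rx":-0.1,"ry":-0.9,"rz":0,"jaw":-1},{"x":0,"y":0,"z":-0.1,"rx":-0.1,"ry":-0.9,"rz":0,"jaw":-1},{"x":0,"y":0,"z":-0.2,"rx":-0.1,"ry":-0.9,"rz":0,"jaw":-1},{"x":-0.07,"y":-0.05,"z":-0.2,"rx":0,"ry":-0.5,"rz":-0.1,"jaw":-1},{"x":0,"y":0,"z":0,"rx":0,"ry":0,"rz":0,"jaw":-1}]'; python3 tgt.py; python3 - <<'E'
from h import *
from tgt import *
t=manip.camera('top');s=manip.camera('side'); cv2.imwrite('pics/t2.png',t[:,:,::-1]);cv2.imwrite('pics/s2.png',s[:,:,::-1])
print([proj(c,[L,L+120*n,L+193*n]).round(1).tolist() for c in('side','top')])
cv2.imwrite('pics/m4.png',np.hstack([cv2.resize(t[120:220,310:410,::-1],(400,400),interpolation=2),cv2.resize(s[210:330,250:370,::-1],(400,400),interpolation=2)]))
E
```

```text
t: 10.15
ee_pos: [592.1, -295.2, 296.8]
ee_rot: [[0.859, -0.06, 0.509], [-0.04, -0.998, -0.05], [0.511, 0.022, -0.859]]
wrist_force: [-0.4, -0.3, -0.4]
width: 41.7
finger_force: 52.3
q [-41.8   5.5  95.3  21.5  55.5  42.7] view [ 648.7 -300.6  204.9] tcp target [ 593.3 -295.8  297.4] limb x [ 0.85 -0.07  0.52]
shift units [ 0.02 -0.01  0.01] rotvec units [ 0.04 -0.05  0.02]
yaw-first [0.52 5.34 0.01] then tilt [-0.47 -5.39  0.  ]
[[[335.2, 294.6], [312.5, 261.5], [297.0, 239.0]], [[382.2, 160.3], [392.2, 176.2], [399.3, 187.3]]]
```

View pics/m4.png

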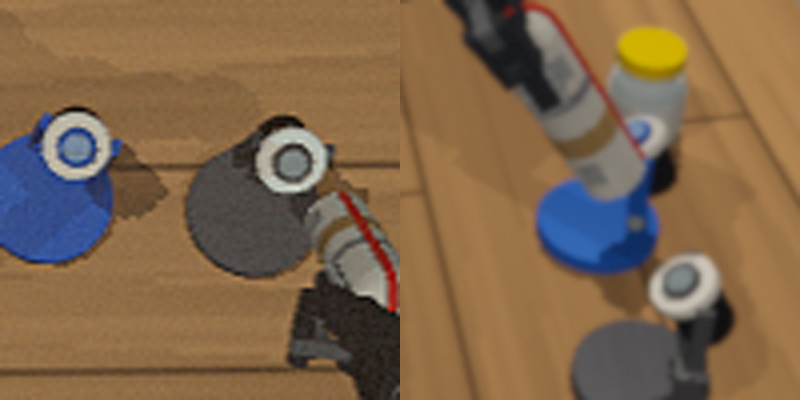

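The limb is shown correctly. In the side crop its rim end is at about (620,184), and with the near-edge offset that matches the prediction. The stripe is on the upper side. The glass centre sits slightly ahead of the ring outline, so I'll refine the lens point and check the stripe line numerically.

```bash
python3 - <<'E'
from h import *
from tgt import *
im={"top":cv2.imread("pics/t.png"),"side":cv2.imread("pics/s.png")}
g={}
for c,(x,y,w,h) in {"top":(370,146,26,28),"side":(322,278,30,30)}.items():
    a=cv2.resize(im[c][y:y+h,x:x+w],None,fx=8,fy=8,interpolation=cv2.INTER_CUBIC); b=a[:,:,0].astype(int)
    n_,l,s_,ce=cv2.connectedComponentsWithStats((b>(175 if c=="side" else 180)).astype(np.uint8)); 
    k=1+np.argmax(s_[1:,4]); ring=(l==k).astype(np.uint8)
    cs,hi=cv2.findContours(ring,cv2.RETR_CCOMP,cv2.CHAIN_APPROX_NONE)
    o=max(cs,key=cv2.contourArea); hs=[q for q,hh in zip(cs,hi[0]) if hh[3]>=0]; i=max(hs,key=cv2.contourArea) if hs else o
    f=lambda q:[(np.array(v)+(.5 if j==0 else 0))/8-(.5 if j==0 else 0)+([x,y] if j==0 else 0) for j,v in enumerate(cv2.fitEllipse(q)[:2])]
    eo,ei=f(cv2.convexHull(o)),f(cv2.convexHull(i)); print(c,"outer",np.round(eo,2).tolist(),"inner",np.round(ei,2).tolist()); g[c]=(eo[0],ei[0])
A=tri(g["side"][0],g["top"][0]);B=tri(g["side"][1],g["top"][1]); print("outer",A[0].round(1),"inner",B[0].round(1),B[1],B[2],"diff",(B[0]-A[0]).round(1))
# stripe lines
st=manip.get_state(); R=np.array(st["ee_rot"])@rel.T; r0=np.array(st["ee_pos"])+108*np.array(st["ee_rot"])[:,2]
print("rim est",r0.round(1),"view",(L+120*n).round(1))
for c in("top","side"):
    a=cv2.imread(f"pics/{c[0]}2.png").astype(int); m=(a[:,:,2]-np.maximum(a[:,:,1],a[:,:,0])>70); v,u=np.nonzero(m)
    P=np.array([r0+R@np.array([21,0,z]) for z in range(5,126,10)]); p=proj(c,P); print(c,"pred",p[[0,4,8]].round(1).tolist())
    q=np.c_[u,v]; q=q[[np.min(np.hypot(*(p-w).T))<9 for w in q]]; d=p[-1]-p[0]; nn=np.array([-d[1],d[0]])/np.hypot(*d)
    al=(q-p[0])@d/(d@d); off=(q-p[0])@nn; print("  offset px (normal",nn.round(2),") fit slope,icpt",np.polyfit(al,off,1).round(2),"tip along min",al.min().round(2),"n",len(q),"px/len",np.hypot(*d).round(1))
E
```

```text
top outer [[383.68, 161.12], [11.06, 15.15]] inner [[383.68, 161.12], [11.06, 15.15]]
side outer [[340.7, 291.66], [3.72, 6.5]] inner [[340.7, 291.66], [3.72, 6.5]]
outer [ 712.3 -308.8  112. ] inner [ 712.3 -308.8  112. ] [-3.67363035  0.62417682] [ 0.46535406 -2.24517433] diff [0. 0. 0.]
rim est [ 649.5 -301.8  207.4] view [ 648.7 -300.6  204.9]
top pred [[395.0, 168.8], [398.8, 174.6], [402.8, 180.7]]
  offset px (normal [-0.84  0.55] ) fit slope,icpt [ 2.69 -1.41] tip along min -0.03 n 55 px/len 22.1
side pred [[321.0, 255.2], [312.8, 242.8], [304.2, 229.7]]
  offset px (normal [ 0.83 -0.55] ) fit slope,icpt [-4.6   4.61] tip along min 0.47 n 36 px/len 47.0
```

```bash
python3 - <<'E'
from h import *
from tgt import *
im={"top":cv2.imread("pics/t.png"),"side":cv2.imread("pics/s.png")}
g={}
for c,(x,y,w,h) in {"top":(370,146,26,28),"side":(322,278,30,30)}.items():
    b=cv2.resize(im[c][y:y+h,x:x+w],None,fx=8,fy=8,interpolation=cv2.INTER_CUBIC)[:,:,0].astype(int)
    for th in (130,140,150,160,170):
        cs,hi=cv2.findContours((b>th).astype(np.uint8),cv2.RETR_CCOMP,cv2.CHAIN_APPROX_NONE)
        for q,hh in zip(cs,hi[0]):
            if cv2.contourArea(q)>1200:
                e=cv2.fitEllipse(cv2.convexHull(q)); print(c,th,"hole" if hh[3]>=0 else "out",(np.array(e[0])/8-.44+[x,y]).round(2),(np.array(e[1])/8).round(1),round(e[2]))
st=manip.get_state(); R=np.array(st["ee_rot"])@rel.T; r0=np.array(st["ee_pos"])+108*np.array(st["ee_rot"])[:,2]
a=cv2.imread("pics/s2.png").astype(int); m=(a[:,:,2]-np.maximum(a[:,:,1],a[:,:,0])>60)
v,u=np.nonzero(m[214:262,285:330]); q=np.c_[u+285,v+214]; print("stripe side",[(int(r),q[q[:,1]==r,0].mean().round(1)) for r in np.unique(q[:,1])])
P=proj("side",[r0+R@np.array([21,0,z]) for z in range(0,126,5)]); print(P[::3].round(1).tolist())
print(tri((333.9,293.7),(383.1,160.1)),tri((335.1,295.8),(382.6,159.6)))
E
```

```text
top 130 out [382.41 159.73] [15.9 17.5] 69
top 130 hole [382.67 160.37] [10.6 11.3] 87
top 140 out [382.39 159.75] [15.7 17.4] 68
top 140 hole [382.71 160.37] [10.7 11.6] 88
top 150 out [382.38 159.79] [15.5 17.1] 67
top 150 hole [382.69 160.34] [10.9 11.9] 87
top 160 out [382.38 159.77] [15.3 16.9] 67
top 160 hole [382.7  160.31] [11.2 12.3] 86
top 170 out [382.36 159.82] [15.  16.6] 65
top 170 hole [382.61 160.27] [11.6 12.9] 92
side 130 out [334.79 294.74] [16.6 21.1] 59
side 130 hole [333.87 294.25] [10.2 13.1] 53
side 140 out [334.71 294.65] [15.9 20.6] 59
side 140 hole [333.83 294.21] [10.8 13.6] 53
side 150 out [334.64 294.61] [15.1 20.2] 59
side 150 hole [333.76 294.19] [11.5 14.1] 53
side 160 out [334.63 294.57] [14.2 19.6] 59
side 170 out [335.11 294.55] [12.5 17.7] 53
stripe side [(214, np.float64(295.0)), (215, np.float64(296.0)), (216, np.float64(296.5)), (217, np.float64(297.5)), (218, np.float64(298.5)), (219, np.float64(298.5)), (220, np.float64(299.5)), (221, np.float64(300.5)), (222, np.float64(300.5)), (223, np.float64(301.5)), (224, np.float64(302.0)), (225, np.float64(302.5)), (226, np.float64(303.5)), (227, np.float64(304.0)), (228, np.float64(304.5)), (229, np.float64(305.5)), (230, np.float64(306.0)), (232, np.float64(307.0)), (233, np.float64(307.5)), (234, np.float64(308.5)), (235, np.float64(309.0)), (236, np.float64(309.5)), (237, np.float64(310.0)), (238, np.float64(311.0)), (242, np.float64(313.0))]
[[322.0, 256.7], [319.0, 252.2], [315.9, 247.5], [312.8, 242.8], [309.6, 237.9], [306.4, 233.0], [303.1, 228.0], [299.7, 222.9], [296.3, 217.7]]
(array([ 708.37360918, -306.88902902,  106.6524861 ]), array([ 0.89308678, -0.15590034]), array([-0.09848983,  0.53541837])) (array([ 711.39695643, -307.52023678,  100.04182022]), array([ 0.70871963, -0.12397073]), array([-0.07882181,  0.42460209]))
```

The stripe in the side view matches the prediction to about 1 px, and the refined lens point moves the goal by only about 3 mm. Everything is inside tolerance, so I'll settle briefly and hand in.

```bash
python3 -m jog '[{"x":0,"y":0,"z":0,"rx":0,"ry":0,"rz":0,"jaw":-1},{"x":0,"y":0,"z":0,"rx":0,"ry":0,"rz":0,"jaw":-1},{"x":0,"y":0,"z":0,"rx":0,"ry":0,"rz":0,"jaw":-1},{"x":0,"y":0,"z":0,"rx":0,"ry":0,"rz":0,"jaw":-1}]'; python3 -c "
from plant import manip
print(manip.sign_off())"
```

```text
t: 10.75
ee_pos: [594.5, -296.3, 300.4]
ee_rot: [[0.856, -0.059, 0.513], [-0.038, -0.998, -0.053], [0.516, 0.026, -0.856]]
wrist_force: [-0.5, 0.1, -0.5]
width: 41.3
finger_force: 52.3
the job is handed in; nothing more can be done
None
```

I handed the job in at about 11 s with the red-striped limb held still in front of the steel camera, stripe up; by my measurements its open end is about 3 mm from the view point and within tolerance, though the sign-off returned no verdict.

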